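# Close the kitchen grinder and hold its twist lid at pulse

## Robot

A 6-joint arm with a two-finger parallel gripper is mounted at the origin on the work surface. World frame = base frame: x ahead of the robot, y to its left, z up, the work surface at z = 0. Lengths are in m, angles in rad, forces in N, time in s.
With the tool pointing down it reaches from about 0.4 to 0.825 m from the base axis. Payload 7 kg.
Tool frame: the origin (TCP) lies at the centre of the arm's flange, where the gripper is bolted on; the fingertips stand 178 mm ahead of it and the grasp point (between the pads) lies arm.tcp_to_grasp ahead of it (arm.tcp_to_grasp is the distance from the TCP to the grasp point, in m); z points along the fingers, y is the direction in which the jaws open and shut (so a half turn about z gives the same grasp; the last joint's range is limited). The gripper opens to 88 mm and grips with 3 to 60 N. Pads are 19 mm wide; open, the fingers measure 130 mm over their backs; the gripper's body (78 mm by 193 mm) begins 47 mm behind the grasp point.
Start: joints at [-0.881, 0.359, 0.012, 0, -1.224, -0.288], TCP at [0.264, -0.621, 0.405] pointing down, gripper open.
Joint ranges: [-3.07, 3.07], [-1.43, 2.12], [-1.02, 1.25], [-3.03, 1.67], [-3.05, -0], [-3.03, 3.03]. Speed limits (rad/s): [2.39, 2.39, 3.01, 3.14, 3.14, 3.14].

## Interface

Orientations are given as [roll, pitch, yaw] about the fixed x, y, z axes, in that order (R = Rz(yaw) Ry(pitch) Rx(roll)).
In Python, from station import arm gives the robot as it stands.
- The arm moves only by the tool move_arm, never from a script. Its argument "deltas" is a list of rows, each a list of 6 numbers: the shift along the world's x, y, z in mm, then the turn, a rotation vector about the world's x, y, z in degrees. In form: [[tx, ty, tz, ax, ay, az], ...]. A call has exactly 5 rows; each row shifts and turns the commanded pose from where the row before left it; what a row does not reach is not made up. A row lasts 1/12 s, in which the tool goes at most 41.7 mm and 7.16 degrees, less where a joint would pass 70% of its speed; a pose out of reach is approached as far as the arm can. A call with a gripper value outside its range is refused whole. "claw" is the closure in counts, from 0 (fully open) to 255 (shut), set as the call begins (left out, the last holds). The fingers move at their own pace and stop on an object; "squeeze" is the grip in N (left out, the last holds). Time passes only in rows, so rows that do not move let the fingers close, or fill a call up. It gives the time, the measured TCP pose, the force and the opening at its end, in the units of the state.
- arm.get_state(): the state, without advancing time (a new reading comes with each control period).
- arm.grab_frame(name): name is "scene" or "top" or "wrist"; returns the picture (400x640x3 uint8, red, green, blue); there is no depth.
- arm.calibration(name): a dict with "intrinsics" (3x3 intrinsics, pixels), "k1" (the pictures are not rectified: a ray, as slopes to the right and down, at radius r is drawn at 1 + k1 r^2 times it, then the intrinsics apply), "T" (4x4, takes a point from camera to world coordinates); the wrist camera has in their place "mount" (4x4, takes a point from camera to tool coordinates, whose origin is the TCP and whose axes are the flange's). Camera axes: x right, y up, looking along -z (the intrinsics and any distortion apply to the point x, -y, -z); pixel columns grow to the right and rows downward; lengths in m; the calibration is good to about 2 mm. A picture is of the moment at which its call begins: read the wrist's pose just before it. calibration takes no time and is no camera call.
- arm.job_done(): hands the job in, once; it reports no verdict.
Trained networks look in the newest picture that a camera, given by its name, has taken for a name from the list of things; names that differ only in an ending like _2 or _b are one class to them, and where a whole thing is asked for, a point or a joint stands for the part that bears it (a point fixed in the world has none). Each returns a list of dicts, best first, with "score" (0 to 1); they miss things now and then, are a little off and sometimes report something else, mostly with a low value. They report only what shows in the picture. A call takes as long as a camera call. They do not tell look-alikes from the thing itself.
- arm.spot_in(thing, camera): "xy" ([column, row] in pixels, amid what is visible of it).
- arm.masks_of(thing, camera): "pixels" (400x640 bool, what is visible of it) and "xy" ([column, row] in pixels, amid what is visible of it).
- arm.spot_point(thing, camera): "xy" ([column, row] in pixels: a listed point, or the origin of a listed thing).
The state is a dict: "t": time; "q": joint angles; "qd": joint speeds; "joint_efforts": joint torques, N m; "eef_pos": TCP position; "ee_rot": TCP orientation; "force": force on the tool from outside, world axes, zero at the start; "moment": the same for the moment, N m; "width": finger opening in m.
Only numpy, scipy, OpenCV 4.12 (cv2) and the standard library are available. Lean on these libraries where they do the work, as an engineer would, in place of code of your own. Each camera call takes 0.05 s, during which the arm holds its last target. There are 200 camera calls.

## Task

Set the loose sieve cover level on the steel cup's rim inside the grinder and let go of it, then insert the lime bayonet lid with its two lugs through the gaps in the white flange until it is fully seated. Twist the lid clockwise (seen from above) to the half-way pulse position, lugs 45 degrees past the gaps at the orange dots and well short of the lock click, and finish while still gripping the lid and holding it there against its return spring. Never let it click into the lock, and leave the other things where they are.

Things in the scene. Friction and masses are not known exactly. Their poses are not given: they have to be found in the camera images.
- grinder: Dark round kitchen grinder fixed to the counter, 134 mm across, 93 mm tall, open at the top; origin at the centre of its underside, z up. A white flange (radii 52 to 67 mm, 88 to 93 mm up) overhangs a deck 80 mm up, leaving a channel 8 mm high. Two opposite gaps in the flange, 20 mm wide, lie on the grinder's +x and -x axes above lime patches.
- cup_rim (a point): Centre of the inner steel cup's rim, 48 mm above the grinder's origin, axes as the grinder's; the cover's underside rests here. The rim (radii 33 to 45 mm) is the foot of a bore of 45 mm radius, 32 mm deep below the deck.
- seat (a point): Centre of the deck, 80 mm above the grinder's origin, axes as the grinder's; the inserted lid's underside rests here.
- half_mark (a point): One of two orange dots on the flange, 45 degrees clockwise (seen from above) past each gap: the half-way pulse position for the lugs. It lies 59.5 mm from the axis, 93 mm up; its twin is opposite. Red dots 86 degrees past the gaps mark the lock.
- drive (a joint): Sprung switch ring in the channel: 0 at rest, grows (rad) as the lugs push it clockwise seen from above. Lugs meet it after about 0.065 rad, so it reads about 0.72 with the lid at half-way. It pushes back with about 0.13 N m there (0.048 at rest, 0.12 more per rad) and turns a released lid back. Catches press on the lugs from about 1.0; past 1.15 counts as clicked; stop at 1.45.
- lid: Lime bayonet lid, lugs down on the cutting board (8 mm thick), 100 to 170 g. Plug of radius 50 mm, 18 mm tall; two opposite lugs at its foot along x, 14 mm wide, 6 tall, out to 59.5 mm; alike after a half turn. Black bar grip on top along x, 60 mm long, 14 wide, 18 to 46 mm above the underside, white stripes beyond its ends. Origin: centre of the underside, z up.
- cover: Sieve cover on the cutting board, 45 to 85 g: lime and steel disc of radius 42 mm, 5 mm thick, with an orange bar grip along its x axis, 28 mm long, 14 mm wide, 5 to 29 mm above the underside. Origin at the centre of the underside, z up. Its turn in the grinder does not matter.
- orange_half: cut half orange, 76 mm across, 38 mm tall, flat side down; bystander. Origin at the centre of the underside.
- lemon_half: yellow half lemon, 48 mm across, 24 mm tall, on the cutting board; bystander. Origin at the centre of the underside.
- steel_bowl: small open steel bowl, 110 mm across, 50 mm tall; bystander. Origin at the centre of the underside.
- mug: blue mug, 80 mm across, 90 mm tall; bystander. Origin at the centre of the underside.
- spice_jar: amber spice jar with red cap, 48 mm across, 85 mm tall; bystander. Origin at the centre of the underside.
- spoon: spoon 190 mm long lying on the counter; bystander. Origin at the centre of the underside. (of the whole spoon)
There are look-alikes about, which are no part of the job. What is shaped like the lid but pink or purple is not meant.

How it is judged:
On the way, in this order (a step that is already met when the one before it is completed fails the run):
1. the sieve cover sits level on the inner cup's rim, released (horizontal distance between cover and cup_rim below 0.005 m and z of cover in the frame of cup_rim between -0.003 and 0.003 m and angle between cover's own z axis and vertical below 0.06 rad and contact force between the fingers and cover below 0.1 N), for 0.2 s.
2. the lid is seated on the deck, level, its lugs through the gaps (horizontal distance between lid and seat below 0.005 m and z of lid in the frame of seat between -0.003 and 0.003 m and angle between lid's own z axis and vertical below 0.06 rad and angle between the x axis of lid and the x axis of grinder, either way round below 0.3 rad), for 0.1 s.
At the end, for the whole second after the job is handed in: Cover on the cup rim and lid on the deck (each within 5 mm of centre, 3 mm in height, 0.06 rad of level), fingers off the cover; lid turned clockwise 45 +-10 degrees, switch ring at 0.48 to 1.0 rad, still, and gripped by the fingers with over 1.5 N (all of step 1 and horizontal distance between lid and seat below 0.005 m and z of lid in the frame of seat between -0.003 and 0.003 m and angle between lid's own z axis and vertical below 0.06 rad and angle between the x axis of lid and the x axis of grinder, either way round between 0.61 and 0.96 rad and value of joint drive between 0.48 and 1 rad and contact force between the fingers and lid above 1.5 N and angular speed of lid below 0.15 rad/s); the arm keeps its last pose, push and grip.
It fails at once if the lid is turned on into the lock click (switch ring past 1.15 rad) (value of joint drive above 1.15 rad).
It fails at once if a bystander is moved by more than 25 mm (distance of any of orange_half, lemon_half, steel_bowl, mug, spice_jar, spoon from where it was at the start of the episode above 0.025 m).
It also fails if it takes over 58 s, if anything falls off the work surface, if the arm or the gripper's body presses on something with over 40 N, if the wrist force passes 120 N, or if a joint passes its speed limit or range.

## Working session

There is one attempt and no reset: what is moved stays moved. The work goes in short steps, Python scripts to look and compute and a tool call to move; the robot and the scene stay as the last step left them, time stands still between calls to the robot, and variables do not carry over. Pictures are saved under pics/ and viewed, about 8 in all and at most 12, crops included, and the job is handed in when it is done.

Besides the shell and the picture viewer there is one more tool, called after "Emit:" as name(argument=value, ...), one argument or row to a line, values as JSON. move_arm: Moves the arm, as the interface text tells. Its arguments: {"type":"object","properties":{"deltas":{"type":"array","items":{"type":"array","items":{"type":"number"}}},"claw":{"type":"number"},"squeeze":{"type":"number"}},"required":["deltas"]}

```bash
mkdir -p pics; cat > h.py <<'E'
import numpy as np, cv2, json
from station import arm
from scipy.spatial.transform import Rotation as R
def camT(name, st=None):
    c=arm.calibration(name)
    if 'T' in c: return c, np.array(c['T'])
    st=st or arm.get_state()
    T=np.eye(4); T[:3,:3]=R.from_euler('xyz',st['ee_rot']).as_matrix(); T[:3,3]=st['eef_pos']
    return c, T@np.array(c['mount'])
def pix2w(uv,name,z,st=None):
    c,T=camT(name,st); K=np.array(c['intrinsics']); uv=np.atleast_2d(np.array(uv,float))
    d=np.array([cv2.undistortPoints(p.reshape(1,1,2),K,np.array([c['k1'],0,0,0,0.]))[0,0] for p in uv])
    # model: drawn = (1+k1 r^2)*ray  == opencv
    rays=np.c_[d[:,0],-d[:,1],-np.ones(len(d))]@T[:3,:3].T
    s=(z-T[2,3])/rays[:,2]
    return T[:3,3]+rays*s[:,None]
def w2pix(P,name,st=None):
    c,T=camT(name,st); K=np.array(c['intrinsics'])
    p=(np.atleast_2d(P)-T[:3,3])@T[:3,:3]
    x=p[:,0]/-p[:,2]; y=-p[:,1]/-p[:,2]; f=1+c['k1']*(x*x+y*y)
    return np.c_[K[0,0]*x*f+K[0,2],K[1,1]*y*f+K[1,2]]
def save(im,n): cv2.imwrite(f'pics/{n}.png',im[:,:,::-1])
E
python3 - <<'E'
from h import *
st=arm.get_state(); print({k:np.round(v,3).tolist() for k,v in st.items()}, arm.tcp_to_grasp)
im=arm.grab_frame('top'); save(im,'top')
im2=arm.grab_frame('scene'); save(im2,'scene')
for n in ['top','scene']:
  c,T=camT(n); print(n,T[:3,3].round(3),np.array(c['intrinsics'])[0,0],c['k1'])
for t,z in [('lid',.008),('cover',.008),('grinder',0),('seat',.08),('cup_rim',.048),('half_mark',.093),('orange_half',0),('mug',0),('spoon',0),('steel_bowl',0),('spice_jar',0),('lemon_half',.008)]:
  for r in arm.spot_point(t,'top'): print(t,round(r['score'],2),np.round(r['xy'],1),pix2w(r['xy'],'top',z)[0].round(4))
E
```

```text
{'t': 0.0, 'q': [-0.881, 0.359, 0.011, -0.0, -1.224, -0.288], 'qd': [0.0, 0.002, 0.001, -0.0, 0.0, -0.002], 'joint_efforts': [-0.001, -58.272, 29.306, 6.997, 0.007, -0.0], 'eef_pos': [0.264, -0.621, 0.404], 'ee_rot': [3.14, -0.0, -2.74], 'force': [0.648, 0.652, 0.02], 'moment': [-0.0, -0.007, 0.021], 'width': 0.087} 0.1593
top [ 0.205 -0.116  1.566] 468.0397441384081 -0.05417535073348507
scene [ 1.085 -0.98   0.746] 387.47557719933485 0.02270789994694374
lid 0.8 [481.8 251.6] [ 0.3726 -0.6698  0.008 ]
lid 0.72 [376.8 224.1] [ 0.4709 -0.3194  0.008 ]
cover 0.8 [307.5 203.7] [ 0.5442 -0.0857  0.008 ]
cover 0.72 [242.7 209.9] [0.5253 0.1349 0.008 ]
cover 0.26 [168.5 252.1] [0.3837 0.3819 0.008 ]
seat 0.88 [237.4 200.9] [0.5406 0.1413 0.08  ]
cup_rim 0.81 [241.3 202.3] [0.5429 0.1337 0.048 ]
cup_rim 0.63 [168. 251.] [0.3827 0.371  0.048 ]
half_mark 0.84 [250.2 191.5] [0.5684 0.0982 0.093 ]
orange_half 0.87 [342.2 151.3] [ 0.7328 -0.2088  0.    ]
mug 0.68 [157.2 204.5] [0.5494 0.4324 0.    ]
spoon 0.68 [167.2 252.6] [0.383  0.3888 0.    ]
spoon 0.27 [250.9 190. ] [0.5967 0.1093 0.    ]
spice_jar 0.71 [200.5 158.2] [0.7139 0.2889 0.    ]
lemon_half 0.61 [281.3 245.9] [0.4008 0.003  0.008 ]
lemon_half 0.27 [374.7 224.4] [ 0.4699 -0.3122  0.008 ]
```

View pics/top.png

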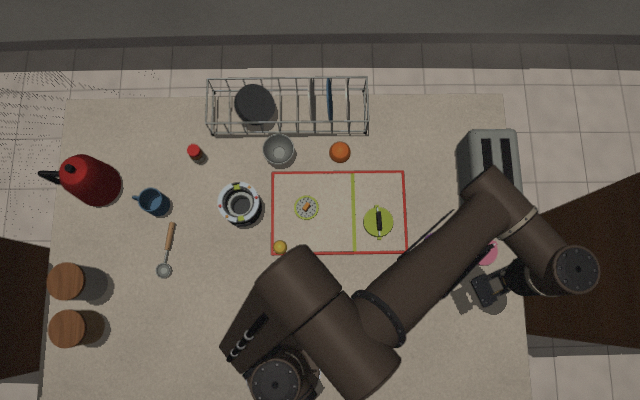

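View pics/scene.png

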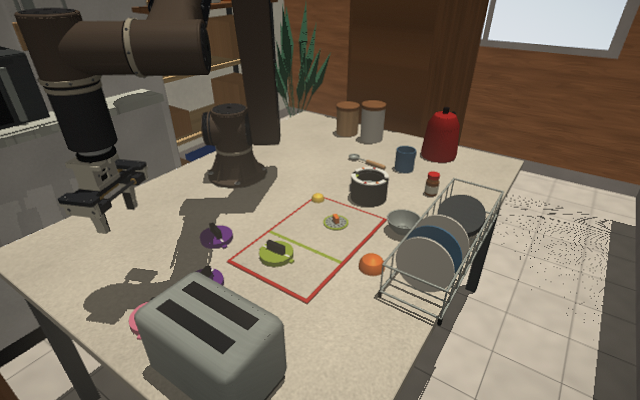

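The lime lid is at top pixel (378,222). The look-alikes are the pink one at (485,252) and the two purple ones near scene (215,236) and (215,275). The lime one on the board fits the description. Next I'll move above it and confirm in a wrist crop.

Emit:
move_arm(
  deltas=[
    [20,30,0,0,0,0],
    [20,30,0,0,0,0],
    [20,30,0,0,0,0],
    [20,30,0,0,0,0],
    [20,30,0,0,0,0],
  ],
)

```text
t: 1.12
eef_pos: [0.3645, -0.4698, 0.4048]
ee_rot: [-3.141, 0.0, -2.74]
force: [0.2, -0.2, 0.1]
width: 0.0878
```

Emit:
move_arm(
  deltas=[
    [20,30,0,0,0,0],
    [20,30,0,0,0,0],
    [20,30,0,0,0,0],
    [20,30,0,0,0,0],
    [0,0,0,0,0,0],
  ],
)

```text
t: 1.53
eef_pos: [0.4465, -0.3474, 0.4051]
ee_rot: [-3.141, 0.002, -2.736]
force: [0.5, -0.3, 0.0]
width: 0.0878
```

```bash
python3 - <<'E'
from h import *
st=arm.get_state(); print(np.round(st['eef_pos'],4),np.round(st['ee_rot'],4),st['t'])
im=arm.grab_frame('wrist'); save(im,'w1'); np.save('w1.npy',im); json.dump({k:np.array(v).tolist() for k,v in st.items()},open('w1.json','w'))
print(np.round(arm.calibration('wrist')['mount'],3), arm.calibration('wrist')['intrinsics'][0][0])
for t,z in [('lid',.008),('cover',.008)]:
  for r in arm.spot_point(t,'wrist'): print(t,round(r['score'],2),np.round(r['xy'],1),pix2w(r['xy'],'wrist',z,st)[0].round(4))
E
```

```text
[ 0.4465 -0.3474  0.4051] [-3.1411e+00  1.6000e-03 -2.7360e+00] 1.5333
[[ 0.     0.964  0.266  0.072]
 [ 1.    -0.001  0.001 -0.   ]
 [ 0.001  0.266 -0.964  0.019]
 [ 0.     0.     0.     1.   ]] 280.08281654962303
lid 0.98 [327.3 204.5] [ 0.4782 -0.3208  0.008 ]
lid 0.91 [215.6  83.4] [ 0.3871 -0.5163  0.008 ]
lid 0.91 [372.4  41.4] [ 0.2647 -0.3539  0.008 ]
lid 0.65 [108.8  28.1] [ 0.3753 -0.6648  0.008 ]
cover 0.54 [327.5 201.6] [ 0.4742 -0.3223  0.008 ]
```

View pics/w1.png

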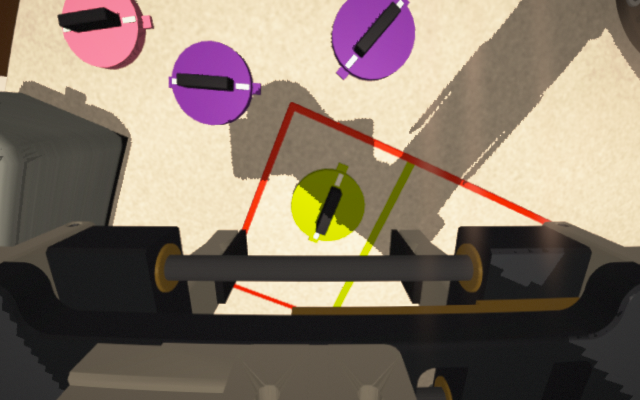

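The lime lid sits on the red-edged board at (327,204). The pink lid (100,25) and the purple ones (212,83) and (373,35) are off the board. Next I'll view the cover, then the grinder.

Emit:
move_arm(
  deltas=[
    [8,30,0,0,0,0],
    [8,30,0,0,0,0],
    [8,30,0,0,0,0],
    [8,30,0,0,0,0],
    [8,30,0,0,0,0],
  ],
)

```text
t: 2.1
eef_pos: [0.4836, -0.2012, 0.4047]
ee_rot: [-3.141, 0.0, -2.742]
force: [-0.1, 0.4, -0.4]
width: 0.0877
```

Emit:
move_arm(
  deltas=[
    [8,30,0,0,0,0],
    [8,30,0,0,0,0],
    [8,30,0,0,0,0],
    [0,0,0,0,0,0],
    [0,0,0,0,0,0],
  ],
)

```text
t: 2.52
eef_pos: [0.5081, -0.111, 0.4047]
ee_rot: [-3.142, -0.0, -2.739]
force: [-0.3, 0.1, -0.7]
width: 0.0874
```

```bash
cat >> h.py <<'E'
def snap(n):
    st=arm.get_state(); im=arm.grab_frame('wrist'); save(im,n); np.save(n+'.npy',im)
    st={k:np.array(v).tolist() for k,v in st.items()}; json.dump(st,open(n+'.json','w'))
    print(np.round(st['eef_pos'],4),np.round(st['ee_rot'],4),st['t']); return st,im
E
python3 - <<'E'
from h import *
st,im=snap('w2')
for t,z in [('cover',.008),('grinder',0),('seat',.08)]:
  for r in arm.spot_point(t,'wrist'): print(t,round(r['score'],2),np.round(r['xy'],1),pix2w(r['xy'],'wrist',z,st)[0].round(4))
E
```

```text
[ 0.5081 -0.111   0.4047] [-3.1415 -0.     -2.7387] 2.5167
cover 0.65 [334.7 201.3] [ 0.5307 -0.077   0.008 ]
grinder 0.73 [463.1 254. ] [0.5319 0.1401 0.    ]
seat 0.43 [632.3 232.7] [0.4031 0.2758 0.08  ]
```

Emit:
move_arm(
  deltas=[
    [0,37,0,0,0,0],
    [0,37,0,0,0,0],
    [0,37,0,0,0,0],
    [0,37,0,0,0,0],
    [0,37,0,0,0,0],
  ],
)

```text
t: 3.13
eef_pos: [0.5077, 0.074, 0.4049]
ee_rot: [-3.142, 0.0, -2.742]
force: [0.2, -0.2, 0.8]
width: 0.0878
```

Emit:
move_arm(
  deltas=[
    [0,35,0,0,0,0],
    [0,0,0,0,0,0],
    [0,0,0,0,0,0],
    [0,0,0,0,0,0],
    [0,0,0,0,0,0],
  ],
)

```text
t: 3.55
eef_pos: [0.508, 0.1075, 0.4046]
ee_rot: [-3.141, -0.0, -2.741]
force: [0.1, -0.4, -0.4]
width: 0.0874
```

```bash
python3 - <<'E'
from h import *
st,im=snap('w3')
for t,z in [('grinder',0),('seat',.08),('cup_rim',.048),('half_mark',.093),('cover',.008)]:
  for r in arm.spot_point(t,'wrist'): print(t,round(r['score'],2),np.round(r['xy'],1),pix2w(r['xy'],'wrist',z,st)[0].round(4))
a=np.load('w2.npy'); 
save(np.vstack([a[:290],im[:290]]),'w23')
E
```

```text
[0.508  0.1075 0.4046] [-3.1415e+00 -3.0000e-04 -2.7414e+00] 3.55
grinder 0.71 [331.2 202.6] [0.5362 0.1388 0.    ]
seat 0.97 [333.4 223.6] [0.5388 0.139  0.08  ]
cup_rim 0.84 [330.9 211. ] [0.5347 0.1355 0.048 ]
half_mark 0.81 [290.2 250.3] [0.5836 0.104  0.093 ]
cover 0.96 [184.4 142.2] [ 0.5338 -0.0775  0.008 ]
cover 0.55 [529.6 178.5] [0.3925 0.3818 0.008 ]
cover 0.4 [332. 205.] [0.537 0.14  0.008]
```

View pics/w23.png

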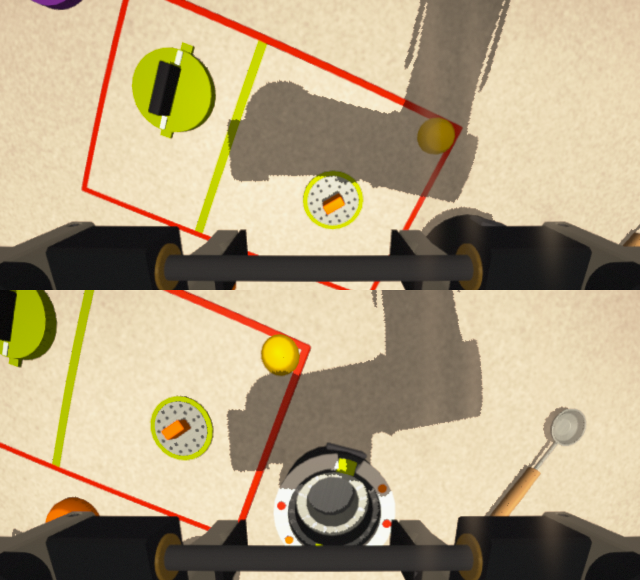

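```bash
cat >> h.py <<'E'
from scipy.optimize import minimize
def cyl(r,z0,z1,n=60):
    a=np.linspace(0,2*np.pi,n); return np.vstack([np.c_[r*np.cos(a),r*np.sin(a),0*a+z] for z in (z0,z1)])
def box(x0,x1,y0,y1,z0,z1): return np.array([[x,y,z] for x in (x0,x1) for y in (y0,y1) for z in (z0,z1)])
def hull(P,p,st,m,v):
    c,s=np.cos(p[2]),np.sin(p[2]); W=P@np.array([[c,s,0],[-s,c,0],[0,0,1]])+[p[0],p[1],0]
    h=cv2.convexHull(np.round(w2pix(W,'wrist',st)*16).astype(np.int32)); cv2.fillConvexPoly(m,h,v,shift=4)
def fit(add,sub,mask,st,p0):
    def f(p):
        m=np.zeros((400,640),np.uint8)
        for P in add: hull(P,p,st,m,1)
        for P in sub: hull(P,p,st,m,0)
        m=m>0; return 1-(m&mask).sum()/(m|mask).sum()
    best=None
    for dy in (0,):
        s=np.array([p0]+[np.add(p0,d) for d in ([.012,0,0],[0,.012,0],[0,0,.3])])
        r=minimize(f,p0,method='Nelder-Mead',options=dict(initial_simplex=s,xatol=1e-5,fatol=1e-5,maxiter=300))
        s=np.array([r.x]+[np.add(r.x,d) for d in ([-.004,0,0],[0,-.004,0],[0,0,-.15])])
        r=minimize(f,r.x,method='Nelder-Mead',options=dict(initial_simplex=s,xatol=1e-5,fatol=1e-5,maxiter=300))
    return r.x,1-r.fun
def load(n): return np.load(n+'.npy'),json.load(open(n+'.json'))
E
python3 - <<'E'
from h import *
im,st=load('w3'); hsv=cv2.cvtColor(im,cv2.COLOR_RGB2HSV).astype(int); H,S,V=hsv[...,0],hsv[...,1],hsv[...,2]
def reg(m,x0,x1,y0,y1):
    o=np.zeros_like(m); o[y0:y1,x0:x1]=m[y0:y1,x0:x1]; return o
# cover
ms=arm.masks_of('cover','wrist'); ms=[m for m in ms if abs(m['xy'][0]-183)<20][0]['pixels']
print('cover disc+grip',fit([cyl(.042,.008,.013),box(-.014,.014,-.007,.007,.013,.037)],[],ms,st,[.534,-.0775,.0]))
og=reg((H<14)&(S>170),150,215,110,175)
for y in (0,-.5,.5,1.2): print('cover grip',og.sum(),fit([box(-.014,.014,-.007,.007,.013,.037)],[],og,st,[.534,-.0775,y]))
# lid
for n in ('w1','w2'):
    i2,s2=load(n); h2=cv2.cvtColor(i2,cv2.COLOR_RGB2HSV).astype(int)
    lm=(abs(h2[...,0]-31)<6)&(h2[...,1]>150)
    lm=reg(lm,285,368,160,245) if n=='w1' else reg(lm,125,220,38,142)
    g=box(-.03,.03,-.007,.007,.026,.054)
    print('lid',n,lm.sum(),fit([cyl(.05,.008,.026),box(-.0595,.0595,-.007,.007,.008,.014)],[g,box(-.05,.05,-.0025,.0025,.026,.026)],lm,s2,[.476,-.321,.0]))
# grinder
for nm,m,z in [('dots',((H<16)|(H>172))&(S>150)&(V>60),.093),('lime',(abs(H-31)<7)&(S>130),.08)]:
    k,lab,stt,cen=cv2.connectedComponentsWithStats(reg(m,268,402,150,262).astype(np.uint8))
    for j in range(1,k):
        if stt[j,4]>4:
            yx=np.argwhere(lab==j); print(nm,stt[j,4],cen[j].round(1),np.median(im[lab==j],0),pix2w(cen[j],'wrist',z,st)[0].round(4))
E
```

```text
cover disc+grip (array([ 0.53050003, -0.08134672,  0.39189233]), np.float64(0.9803506650544136))
cover grip 95 (array([ 0.52977548, -0.07781516,  0.06442832]), np.float64(0.18473895582329314))
cover grip 95 (array([ 0.52999248, -0.08176627, -0.76211312]), np.float64(0.2204176334106729))
cover grip 95 (array([ 0.53087157, -0.07579372,  0.49603014]), np.float64(0.1831275720164609))
cover grip 95 (array([ 0.5314445 , -0.08109563, -0.42237322]), np.float64(0.1936842105263158))
lid w1 3625 (array([ 0.47662092, -0.32215211,  0.05754838]), np.float64(0.8842377260981912))
lid w2 4415 (array([ 0.47647796, -0.32280665,  0.04409063]), np.float64(0.8595717884130982))
dots 75 [270.  156.2] [126.  25.  11.] [0.4921 0.0455 0.093 ]
dots 57 [381.8 198.1] [150.  68.   0.] [0.4873 0.173  0.093 ]
dots 48 [280.8 215.3] [248.   60.   22.5] [0.5484 0.0791 0.093 ]
dots 52 [386.7 233.3] [247.   55.   19.5] [0.5219 0.1964 0.093 ]
lime 269 [346.5 176.2] [ 95. 102.   0.] [0.4821 0.1299 0.08  ]
lime 21 [318.4 254.1] [110. 116.  13.] [0.5814 0.1381 0.08  ]
```

```bash
python3 - <<'E'
from h import *
im,st=load('w3'); print(np.round(st['q'],3))
for n,(x0,x1,y0,y1) in (('w3',(150,215,112,172)),('w2',(305,365,175,230))):
  im,st=load(n); hsv=cv2.cvtColor(im,cv2.COLOR_RGB2HSV).astype(int)
  m=((hsv[...,0]<19)|(hsv[...,0]>174))&(hsv[...,1]>125); o=np.zeros_like(m); o[y0:y1,x0:x1]=m[y0:y1,x0:x1]
  o=cv2.morphologyEx(o.astype(np.uint8),cv2.MORPH_CLOSE,np.ones((3,3)))>0
  k,lab,s,c=cv2.connectedComponentsWithStats(o.astype(np.uint8)); j=1+np.argmax(s[1:,4]); o=lab==j; print(s[j])
  for y in (-.4,0,.4,.9): print(n,fit([box(-.014,.014,-.007,.007,.013,.037)],[],o,st,[.5305,-.081,y]))
  x,y,w,h=s[j][:4]; cr=im[y-25:y+h+25,x-25:x+w+25]; save(cv2.resize(cr,None,fx=6,fy=6,interpolation=0)[:580],'c_'+n)
E
```

```text
[ 0.587  0.101 -0.327  0.    -1.142 -1.758]
[161 130  30  20 368]Traceback (most recent call last):
  File "<stdin>", line 8, in <module>
  File "h.py", line 45, in fit
    r=minimize(f,r.x,method='Nelder-Mead',options=dict(initial_simplex=s,xatol=1e-5,fatol=1e-5,maxiter=300))
    res = _minimize_neldermead(fun, x0, args, callback, bounds=bounds,
                               **options)
    fsim[j] = func(sim[j])
              ~~~~^^^^^^^^
    fx = function(np.copy(x), *(wrapper_args + args))
  File "h.py", line 37, in f
    for P in add: hull(P,p,st,m,1)
                  ~~~~^^^^^^^^^^^^
  File "h.py", line 33, in hull
    h=cv2.convexHull(np.round(w2pix(W,'wrist',st)*16).astype(np.int32)); cv2.fillConvexPoly(m,h,v,shift=4)
                              ~~~~~^^^^^^^^^^^^^^
  File "h.py", line 18, in w2pix
    c,T=camT(name,st); K=np.array(c['intrinsics'])
        ~~~~^^^^^^^^^
  File "h.py", line 5, in camT
    c=arm.calibration(name)
ValueError: time passes only in moves, steps and waits
```

```bash
sed -i 's/c=arm.calibration(name)/c=CAL(name)/; s/^from scipy.optimize/import functools\nCAL=functools.lru_cache(None)(lambda n: arm.calibration(n))\nfrom scipy.optimize/' h.py; cat > cg.py <<'E'
from h import *
for n,(x0,x1,y0,y1) in (('w3',(150,215,112,172)),('w2',(305,365,175,230))):
  im,st=load(n); hsv=cv2.cvtColor(im,cv2.COLOR_RGB2HSV).astype(int)
  m=((hsv[...,0]<19)|(hsv[...,0]>174))&(hsv[...,1]>125); o=np.zeros_like(m); o[y0:y1,x0:x1]=m[y0:y1,x0:x1]
  o=cv2.morphologyEx(o.astype(np.uint8),cv2.MORPH_CLOSE,np.ones((3,3)))>0
  k,lab,s,c=cv2.connectedComponentsWithStats(o.astype(np.uint8)); j=1+np.argmax(s[1:,4]); o=lab==j; print(s[j])
  for y in (-.4,0,.4,.9): print(n,fit([box(-.014,.014,-.007,.007,.013,.037)],[],o,st,[.5305,-.081,y]))
E
python3 cg.py
```

```text
[161 130  30  20 368]
w3 (array([ 0.53121965, -0.08221331, -0.68429882]), np.float64(0.8363636363636363))
w3 (array([ 0.53070412, -0.08219116, -0.75617047]), np.float64(0.8475750577367206))
w3 (array([ 0.52925638, -0.0811428 , -0.73180218]), np.float64(0.8459770114942529))
w3 (array([ 0.53310361, -0.07973464,  0.49348692]), np.float64(0.5320284697508897))
[323 193  22  22 151]
w2 (array([ 0.53003113, -0.08079084, -0.49160865]), np.float64(0.43063583815028905))
w2 (array([ 0.53022724, -0.08144684, -0.64140272]), np.float64(0.4314285714285715))
w2 (array([ 0.53093469, -0.08117997, -0.62188398]), np.float64(0.4289772727272727))
w2 (array([ 0.53043167, -0.08041649,  2.53369609]), np.float64(0.4326647564469914))
```

Emit:
move_arm(
  deltas=[
    [2,-19,-8,0,0,-6.5],
    [2,-19,-8,0,0,-6.5],
    [2,-19,-8,0,0,-6.5],
    [2,-19,-8,0,0,-6.5],
    [2,-19,-8,0,0,-6.5],
  ],
)

```text
t: 4.32
eef_pos: [0.5179, 0.0128, 0.3644]
ee_rot: [3.141, 0.0, 2.971]
force: [-0.2, 0.7, 0.8]
width: 0.0877
```

Emit:
move_arm(
  deltas=[
    [2,-19,-8,0,0,-6.5],
    [2,-19,-8,0,0,-6.5],
    [2,-19,-8,0,0,-6.5],
    [3,-19,-8,0,0,-6.5],
    [3,-18,-8,0,0,-6.5],
  ],
)

```text
t: 4.73
eef_pos: [0.5299, -0.0814, 0.3244]
ee_rot: [3.141, 0.0, 2.403]
force: [0.7, -0.0, 0.0]
width: 0.0876
```

Emit:
move_arm(
  deltas=[
    [0,0,0,0,0,0],
    [0,0,0,0,0,0],
    [0,0,0,0,0,0],
    [0,0,0,0,0,0],
    [0,0,0,0,0,0],
  ],
  claw=120,
  squeeze=20,
)

```text
t: 5.15
eef_pos: [0.53, -0.0797, 0.3251]
ee_rot: [3.141, 0.0, 2.411]
force: [1.1, 0.2, -0.3]
width: 0.0602
```

```bash
python3 - <<'E'
from h import *
st,im=snap('w4')
ms=arm.masks_of('cover','wrist'); print([(m['score'],m['xy'],m['pixels'].sum()) for m in ms])
m=ms[0]['pixels']
for y in (-.9,-.6): print(fit([cyl(.042,.008,.013),box(-.014,.014,-.007,.007,.013,.037)],[],m,st,[.5305,-.081,y]))
hsv=cv2.cvtColor(im,cv2.COLOR_RGB2HSV).astype(int)
o=((hsv[...,0]<19)|(hsv[...,0]>174))&(hsv[...,1]>125)&(cv2.dilate(m.astype(np.uint8),np.ones((5,5)))>0)
o=cv2.morphologyEx(o.astype(np.uint8),cv2.MORPH_CLOSE,np.ones((3,3)))
k,lab,s,c=cv2.connectedComponentsWithStats(o); j=1+np.argmax(s[1:,4]); o=lab==j; print(s[j])
for y in (-.9,-.6): print(fit([box(-.014,.014,-.007,.007,.013,.037)],[],o,st,[.5305,-.081,y]))
E
```

```text
[ 0.53   -0.0797  0.3251] [3.1409e+00 5.0000e-04 2.4106e+00] 5.15
[(0.57, [319.1, 192.3], np.int64(4506))]
(array([ 0.53015067, -0.08045867, -0.8268099 ]), np.float64(0.9498313659359191))
(array([ 0.53017586, -0.08058419, -0.25041486]), np.float64(0.9494310998735778))
[310 179  17  32 442]
(array([ 0.52998099, -0.08096277, -0.63590494]), np.float64(0.9020408163265307))
(array([ 0.52971494, -0.08079652, -0.64307266]), np.float64(0.9020408163265307))
```

View pics/w4.png

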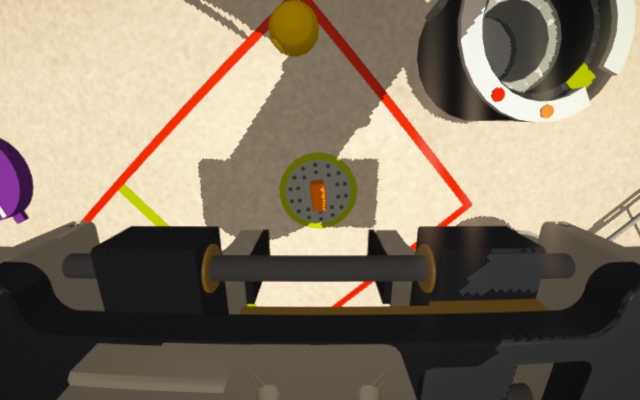

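The cover lies at (318,190) with its grip almost along the image vertical, so a 5° yaw correction is needed. The opening, at 46–60 mm, clears the 14 mm grip. I'll descend and grip.

Emit:
move_arm(
  deltas=[
    [0,-1,-30,0,0,2.5],
    [0,0,-30,0,0,2.5],
    [0,0,-30,0,0,0],
    [0,0,-27,0,0,0],
    [0,0,-15,0,0,0],
  ],
)

```text
t: 5.67
eef_pos: [0.5292, -0.081, 0.1905]
ee_rot: [-3.139, -0.002, 2.497]
force: [-42.0, 23.4, 230.0]
width: 0.0465
```

Emit:
move_arm(
  deltas=[
    [0,0,0,0,0,0],
    [0,0,0,0,0,0],
    [0,0,0,0,0,0],
    [0,0,0,0,0,0],
    [0,0,0,0,0,0],
  ],
  claw=255,
  squeeze=20,
)

```text
t: 6.08
eef_pos: [0.53, -0.0811, 0.1928]
ee_rot: [3.141, 0.0, 2.497]
force: [-0.5, 0.2, 0.5]
width: 0.0184
```

Emit:
move_arm(
  deltas=[
    [0,0,0,0,0,0],
    [0,0,0,0,0,0],
    [0,0,0,0,0,0],
    [0,0,0,0,0,0],
    [0,0,0,0,0,0],
  ],
)

```text
t: 6.5
eef_pos: [0.5301, -0.0811, 0.1928]
ee_rot: [3.141, 0.0, 2.496]
force: [-0.1, 2.0, 3.3]
width: 0.0139
```

The force spiked to 230 N on the way down: the overshoot made the tips touch the disc, so from now on I'll decelerate before contact. The grip is good at 13.9 mm. I'll lift and carry the cover.

Emit:
move_arm(
  deltas=[
    [0,0,15,0,0,0],
    [0,0,30,0,0,0],
    [0,0,38,0,0,0],
    [0,0,32,0,0,0],
    [0,0,17,0,0,0],
  ],
)

```text
t: 6.92
eef_pos: [0.5305, -0.0814, 0.3286]
ee_rot: [3.139, 0.003, 2.497]
force: [0.1, 0.5, -1.0]
width: 0.014
```

Emit:
move_arm(
  deltas=[
    [0,11,0,0,0,2],
    [1,22,0,0,0,2],
    [1,28,0,0,0,2],
    [1,30,0,0,0,2],
    [1,30,0,0,0,2],
  ],
)

```text
t: 7.33
eef_pos: [0.5334, 0.0407, 0.3239]
ee_rot: [-3.141, -0.001, 2.672]
force: [0.3, 0.8, -0.0]
width: 0.014
```

Emit:
move_arm(
  deltas=[
    [1,28,0,0,0,2],
    [0,26,0,0,0,2],
    [0,20,0,0,0,2],
    [0,16,0,0,0,2],
    [0,8,0,0,0,2],
  ],
)

```text
t: 7.75
eef_pos: [0.5346, 0.1395, 0.3238]
ee_rot: [-3.141, -0.001, 2.849]
force: [0.7, -0.2, -1.4]
width: 0.0139
```

Emit:
move_arm(
  deltas=[
    [0,0,0,0,0,0],
    [0,0,0,0,0,0],
    [0,0,0,0,0,0],
    [0,0,0,0,0,0],
    [0,0,0,0,0,0],
  ],
)

```text
t: 8.17
eef_pos: [0.5349, 0.137, 0.3246]
ee_rot: [-3.141, -0.0, 2.844]
force: [-0.1, -0.7, -1.1]
width: 0.0137
```

```bash
cat > gr.py <<'E'
from h import *
import sys
n=sys.argv[1]; st,im=snap(n)
hsv=cv2.cvtColor(im,cv2.COLOR_RGB2HSV).astype(int); H,S,V=hsv[...,0],hsv[...,1],hsv[...,2]
c0=np.array([.5352,.1378])
for nm,m,z in [('dots',((H<18)|(H>172))&(S>150)&(V>60),.093),('lime',(abs(H-31)<7)&(S>130),.08)]:
    k,lab,s,cen=cv2.connectedComponentsWithStats(m.astype(np.uint8))
    for j in range(1,k):
        if s[j,4]>8:
            P=pix2w(cen[j],'wrist',z,st)[0]; d=P[:2]-c0
            if np.hypot(*d)<.08: print(nm,s[j,4],cen[j].round(1),np.median(im[lab==j],0),P.round(4),'r',np.hypot(*d).round(4),'ang',np.degrees(np.arctan2(d[1],d[0])).round(1))
E
python3 gr.py w5
```

```text
[0.5349 0.137  0.3246] [-3.1415e+00 -1.0000e-04  2.8439e+00] 8.1667
dots 130 [346.2 144.4] [157.  73.   0.] [0.487  0.1727 0.093 ] r 0.0595 ang 144.1
dots 113 [387.1 179.8] [128.  20.   5.] [0.5223 0.1958 0.093 ] r 0.0594 ang 102.5
dots 870 [318.  239.1] [134.  62.   0.] [0.5541 0.13   0.093 ] r 0.0204 ang -22.4
lime 563 [290.2 153.3] [ 97. 105.   0.] [0.482  0.1288 0.08  ] r 0.054 ang -170.4
lime 2031 [318.8 196. ] [ 96. 104.   0.] [0.5226 0.1403 0.08  ] r 0.0129 ang 168.8
```

View pics/w5.png

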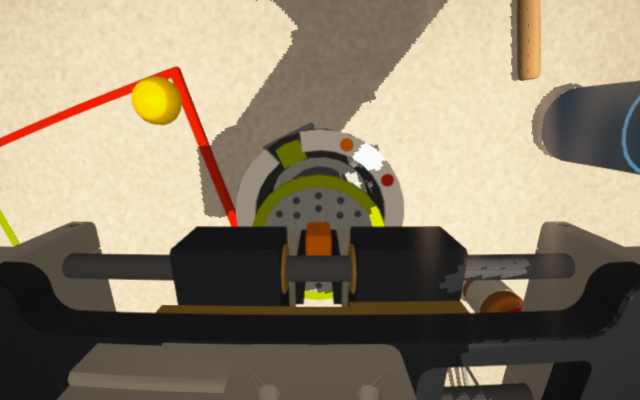

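```bash
python3 - <<'E'
from h import *
from scipy.optimize import least_squares
im,st=load('w5'); hsv=cv2.cvtColor(im,cv2.COLOR_RGB2HSV).astype(int)
m=(abs(hsv[...,0]-31)<7)&(hsv[...,1]>130)
k,lab,s,c=cv2.connectedComponentsWithStats(m.astype(np.uint8)); j=lab[182,318]; o=lab==j
pts=[(x,np.argmax(o[:,x])-.5) for x in range(262,375,3) if o[:,x].any()]
W=pix2w(pts,'wrist',.1446,st)[:,:2]
f=lambda p:np.hypot(*(W-p).T)-.042
r=least_squares(f,[.535,.137],loss='soft_l1',f_scale=.0005); print(len(pts),r.x.round(4),np.abs(r.fun).max(), np.median(abs(f(r.x))))
E
```

```text
38 [0.5337 0.1364] 0.0007233574361444964 0.000247910172264533
```

Orange, red and gap marks agree: the centre is (0.535,0.138) and the yaw about 9°. The held cover needs +1.5 mm in x and +1.3 mm in y. I'll lower it.

Emit:
move_arm(
  deltas=[
    [1,1,-12,0,0,0],
    [0.5,0.3,-20,0,0,0],
    [0,0,-18,0,0,0],
    [0,0,-10,0,0,0],
    [0,0,-6,0,0,0],
  ],
)

```text
t: 8.63
eef_pos: [0.5361, 0.1385, 0.2574]
ee_rot: [-3.14, -0.001, 2.845]
force: [-0.4, 0.0, -1.3]
width: 0.0135
```

Emit:
move_arm(
  deltas=[
    [0,0,-6,0,0,0],
    [0,0,-6,0,0,0],
    [0,0,-5,0,0,0],
    [0,0,-3,0,0,0],
    [0,0,-2,0,0,0],
  ],
)

```text
t: 9.05
eef_pos: [0.5365, 0.1392, 0.2365]
ee_rot: [3.141, 0.0, 2.845]
force: [-0.5, -0.0, -1.2]
width: 0.0142
```

Emit:
move_arm(
  deltas=[
    [0,0,-1,0,0,0],
    [0,0,-1,0,0,0],
    [0,0,-0.5,0,0,0],
    [0,0,0,0,0,0],
    [0,0,0,0,0,0],
  ],
)

```text
t: 9.47
eef_pos: [0.5365, 0.1391, 0.2343]
ee_rot: [3.141, 0.0, 2.845]
force: [-0.0, -0.2, -0.4]
width: 0.0141
```

Emit:
move_arm(
  deltas=[
    [0,-0.7,-0.6,0,0,0],
    [0,0,-0.6,0,0,0],
    [0,0,-0.4,0,0,0],
    [0,0,0,0,0,0],
    [0,0,0,0,0,0],
  ],
)

```text
t: 9.88
eef_pos: [0.5364, 0.1383, 0.2328]
ee_rot: [3.142, 0.0, 2.845]
force: [-1.0, -0.6, 3.2]
width: 0.014
```

Emit:
move_arm(
  deltas=[
    [0,0,0,0,0,0],
    [0,0,0,0,0,0],
    [0,0,0,0,0,0],
    [0,0,0,0,0,0],
    [0,0,0,0,0,0],
  ],
  claw=185,
)

```text
t: 10.3
eef_pos: [0.5365, 0.1384, 0.2325]
ee_rot: [-3.142, -0.0, 2.845]
force: [0.1, -0.3, 0.2]
width: 0.0243
```

Emit:
move_arm(
  deltas=[
    [0,0,6,0,0,0],
    [0,0,15,0,0,0],
    [0,0,25,0,0,0],
    [0,0,25,0,0,0],
    [0,0,15,0,0,0],
  ],
)

```text
t: 10.72
eef_pos: [0.5369, 0.1385, 0.3216]
ee_rot: [3.14, 0.002, 2.846]
force: [0.4, 0.4, 0.7]
width: 0.0239
```

Emit:
move_arm(
  deltas=[
    [0,0,0,0,0,0],
    [0,0,0,0,0,0],
    [0,0,0,0,0,0],
    [0,0,0,0,0,0],
    [0,0,0,0,0,0],
  ],
  claw=120,
)

```text
t: 11.13
eef_pos: [0.5362, 0.1382, 0.3176]
ee_rot: [-3.14, -0.001, 2.845]
force: [-0.5, -0.7, 0.2]
width: 0.0456
```

```bash
python3 - <<'E'
from h import *
st,im=snap('w6')
ms=arm.masks_of('cover','wrist'); print([(m['score'],m['xy'],m['pixels'].sum()) for m in ms])
print(w2pix([[.5353,.1377,.053],[.5353,.1377,.077]],'wrist',st))
save(cv2.resize(im[90:290,160:480],None,fx=2.4,fy=2.4),'c6')
E
```

```text
[0.5362 0.1382 0.3176] [-3.1402e+00 -1.2000e-03  2.8452e+00] 11.1333
[(0.96, [320.9, 201.8], np.int64(6347))]
[[318.73927876 203.60255836]
 [318.71613121 211.65982792]]
```

View pics/c6.png

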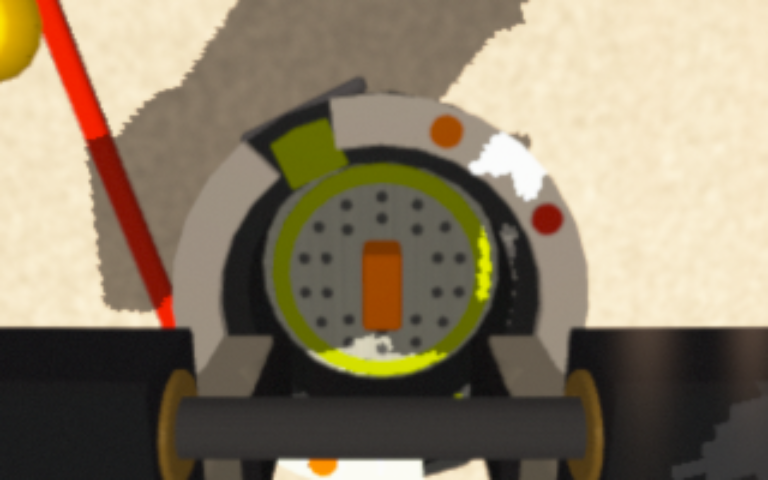

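```bash
python3 - <<'E'
from h import *
im,st=load('w6'); m=arm.masks_of('cover','wrist')[0]['pixels']
print(fit([cyl(.042,.048,.053),box(-.014,.014,-.007,.007,.053,.077)],[],m,st,[.5353,.1377,-.3]))
print(fit([cyl(.042,.055,.060),box(-.014,.014,-.007,.007,.060,.084)],[],m,st,[.5353,.1377,-.3]))
E
```

```text
(array([ 0.53547649,  0.13754402, -0.07406512]), np.float64(0.9733046946916232))
(array([ 0.5350909 ,  0.13766049, -0.23581511]), np.float64(0.9239842726081258))
```

The cover is at the rim: the fit gives (0.5355,0.1375), level with the mask at rim height. Next, the lid.

Emit:
move_arm(
  deltas=[
    [-4,-15,0,0,0,1.3],
    [-4,-27,0,0,0,1.3],
    [-4,-36,0,0,0,1.3],
    [-4,-37,0,0,0,1.3],
    [-4,-37,0,0,0,1.3],
  ],
)

```text
t: 11.7
eef_pos: [0.516, -0.0148, 0.3184]
ee_rot: [-3.141, -0.0, 2.961]
force: [0.0, -1.0, 1.1]
width: 0.0462
```

Emit:
move_arm(
  deltas=[
    [-4,-37,0,0,0,1.3],
    [-4,-37,0,0,0,1.3],
    [-4,-37,0,0,0,1.3],
    [-4,-37,0,0,0,1.3],
    [-4,-37,0,0,0,1.3],
  ],
)

```text
t: 12.12
eef_pos: [0.4959, -0.2003, 0.3185]
ee_rot: [-3.142, -0.0, 3.074]
force: [-0.0, 0.6, -0.4]
width: 0.0467
```

Emit:
move_arm(
  deltas=[
    [-4,-37,0,0,0,1.3],
    [-4,-36,0,0,0,1.3],
    [-4,-27,0,0,0,1.3],
    [-4,-16,0,0,0,1.3],
    [-4,-8,0,0,0,1.3],
  ],
)

```text
t: 12.53
eef_pos: [0.4759, -0.3249, 0.3179]
ee_rot: [3.142, -0.001, -3.099]
force: [0.7, 0.4, 0.2]
width: 0.0464
```

Emit:
move_arm(
  deltas=[
    [0,0,0,0,0,0],
    [0,0,0,0,0,0],
    [0,0,0,0,0,0],
    [0,0,0,0,0,0],
    [0,0,0,0,0,0],
  ],
)

```text
t: 12.95
eef_pos: [0.4768, -0.3219, 0.3187]
ee_rot: [-3.142, 0.0, -3.097]
force: [0.0, 0.3, 0.1]
width: 0.0462
```

```bash
python3 - <<'E'
from h import *
st,im=snap('w7')
hsv=cv2.cvtColor(im,cv2.COLOR_RGB2HSV).astype(int)
ms=arm.masks_of('lid','wrist'); print([(round(m['score'],2),m['xy'],m['pixels'].sum()) for m in ms])
lim=(abs(hsv[...,0]-31)<6)&(hsv[...,1]>120)
b=max(ms,key=lambda m:(m['pixels']&lim).sum()); m=b['pixels']
g=box(-.03,.03,-.007,.007,.026,.054)
for y in (0.05,-.1): print(fit([cyl(.05,.008,.026),box(-.0595,.0595,-.007,.007,.008,.014),g],[],m,st,[.4765,-.3225,y]))
dk=m&(hsv[...,2]<60); print(dk.sum(),fit([g],[],dk,st,[.4765,-.3225,.05]))
save(im[:300],'c7')
E
```

```text
[ 0.4768 -0.3219  0.3187] [-3.1416e+00  2.0000e-04 -3.0967e+00] 12.95
[(0.92, [291.6, 10.1], np.int64(1385)), (0.81, [129.2, 95.6], np.int64(8872)), (0.65, [319.0, 194.8], np.int64(7585)), (0.65, [18.4, 85.4], np.int64(3266))]
(array([ 0.47621723, -0.32196379,  0.03209861]), np.float64(0.9693290734824281))
(array([ 0.47621058, -0.32177447,  0.04041996]), np.float64(0.9689496549961666))
949 (array([ 0.4754849 , -0.32272082,  0.04048568]), np.float64(0.8722426470588235))
```

View pics/c7.png

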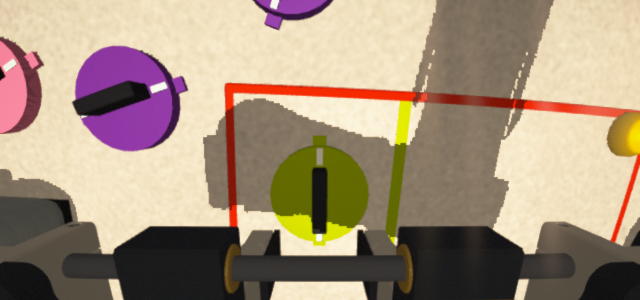

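The lime lid at (319,193) is centred between the fingers, with its bar aligned. I'll descend gently and grip.

Emit:
move_arm(
  deltas=[
    [-0.6,0,-15,0,0,0],
    [0,0,-25,0,0,0],
    [0,0,-25,0,0,0],
    [0,0,-18,0,0,0],
    [0,0,-10,0,0,0],
  ],
)

```text
t: 13.47
eef_pos: [0.4753, -0.322, 0.2234]
ee_rot: [3.14, -0.003, -3.098]
force: [0.0, -0.3, 0.2]
width: 0.0463
```

Emit:
move_arm(
  deltas=[
    [0,0,-8,0,0,0],
    [0,0,-6,0,0,0],
    [0,0,-4,0,0,0],
    [0,0,-2,0,0,0],
    [0,0,0,0,0,0],
  ],
)

```text
t: 13.88
eef_pos: [0.476, -0.3227, 0.2058]
ee_rot: [-3.141, 0.0, -3.098]
force: [-0.3, 0.5, 0.0]
width: 0.0463
```

Emit:
move_arm(
  deltas=[
    [0,0,0,0,0,0],
    [0,0,0,0,0,0],
    [0,0,0,0,0,0],
    [0,0,0,0,0,0],
    [0,0,0,0,0,0],
  ],
  claw=255,
  squeeze=40,
)

```text
t: 14.3
eef_pos: [0.4759, -0.3227, 0.2058]
ee_rot: [-3.141, 0.0, -3.098]
force: [-0.3, -0.6, -1.2]
width: 0.0187
```

Emit:
move_arm(
  deltas=[
    [0,0,0,0,0,0],
    [0,0,0,0,0,0],
    [0,0,0,0,0,0],
    [0,0,0,0,0,0],
    [0,0,0,0,0,0],
  ],
)

```text
t: 14.72
eef_pos: [0.4759, -0.3226, 0.2057]
ee_rot: [3.142, 0.0, -3.098]
force: [-1.0, 2.5, 4.1]
width: 0.0137
```

Emit:
move_arm(
  deltas=[
    [0,0,12,0,0,0],
    [0,0,28,0,0,0],
    [0,0,33,0,0,0],
    [0,0,27,0,0,0],
    [0,0,15,0,0,0],
  ],
)

```text
t: 15.13
eef_pos: [0.4763, -0.323, 0.3236]
ee_rot: [-3.14, 0.003, -3.097]
force: [2.0, 0.4, -0.6]
width: 0.0141
```

Emit:
move_arm(
  deltas=[
    [4,15,0,0,0,0.4],
    [4,27,0,0,0,0.4],
    [4,36,0,0,0,0.4],
    [4,37,0,0,0,0.4],
    [4,37,0,0,0,0.4],
  ],
)

```text
t: 15.55
eef_pos: [0.4955, -0.1695, 0.3201]
ee_rot: [3.141, -0.001, -3.064]
force: [-0.0, 0.9, -2.2]
width: 0.0135
```

Emit:
move_arm(
  deltas=[
    [4,37,0,0,0,0.4],
    [4,37,0,0,0,0.4],
    [4,37,0,0,0,0.4],
    [4,37,0,0,0,0.4],
    [4,37,0,0,0,0.4],
  ],
)

```text
t: 15.97
eef_pos: [0.5155, 0.0161, 0.3203]
ee_rot: [3.142, -0.0, -3.028]
force: [0.8, -1.0, -1.1]
width: 0.0141
```

Emit:
move_arm(
  deltas=[
    [4,37,0,0,0,0.4],
    [4,36,0,0,0,0.5],
    [4,27,0,0,0,0.5],
    [4,16,0,0,0,0.5],
    [3,7,0,0,0,0.5],
  ],
)

```text
t: 16.38
eef_pos: [0.5351, 0.1395, 0.3201]
ee_rot: [-3.141, -0.0, -2.983]
force: [-0.2, -0.1, -1.7]
width: 0.0136
```

Emit:
move_arm(
  deltas=[
    [0,0,0,0,0,0],
    [0,0,0,0,0,0],
    [0,0,0,0,0,0],
    [0,0,0,0,0,0],
    [0,0,0,0,0,0],
  ],
)

```text
t: 16.8
eef_pos: [0.5347, 0.1363, 0.3207]
ee_rot: [3.142, 0.0, -2.987]
force: [0.2, -0.8, -2.0]
width: 0.0136
```

```bash
python3 gr.py w8
```

```text
[0.5347 0.1363 0.3207] [ 3.1415  0.     -2.9874] 16.8
dots 129 [377.2 165.5] [158.  72.   0.] [0.4872 0.173  0.093 ] r 0.0595 ang 143.7
dots 73 [398.  213.5] [130.  21.   4.] [0.5217 0.1972 0.093 ] r 0.0609 ang 102.8
lime 7695 [318.6 194.5] [ 98. 106.   0.] [0.5195 0.1336 0.08  ] r 0.0163 ang -165.0
```

View pics/w8.png

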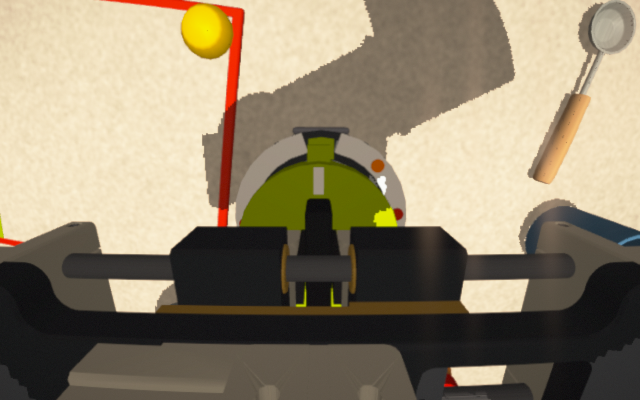

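```bash
cat > lf.py <<'E'
from h import *
import sys
n=sys.argv[1]; im,st=load(n); hsv=cv2.cvtColor(im,cv2.COLOR_RGB2HSV).astype(int)
o=((abs(hsv[...,0]-31)<7)&(hsv[...,1]>120)).astype(np.uint8)
dz=st['eef_pos'][2]-.2057
win=np.zeros((400,640),bool); win[135:224,230:410]=1; win[:,298:342]=0
mask=(o>0)&win
def f(p):
    m=np.zeros((400,640),np.uint8); hull(cyl(.05,.008+dz,.026+dz),[p[0],p[1],0],st,m,1); m=(m>0)&win
    return 1-(m&mask).sum()/(m|mask).sum()
p0=[st['eef_pos'][0],st['eef_pos'][1]]
r=minimize(f,p0,method='Nelder-Mead',options=dict(initial_simplex=[p0,[p0[0]+.004,p0[1]],[p0[0],p0[1]+.004]],xatol=1e-5,fatol=1e-5))
print(r.x.round(4),1-r.fun,'minus tcp',(r.x-p0).round(4))
# stripe direction: white pixels in the middle
w=(hsv[...,1]<40)&(hsv[...,2]>90); w[:, :300]=0; w[:,338:]=0; w[:164]=0; w[198:]=0
yx=np.argwhere(w); P=pix2w(yx[:,::-1]+0.,'wrist',.026+dz,st)[:,:2]; print(len(P))
u,s,v=np.linalg.svd(P-P.mean(0)); print('stripe mean-tcp',(P.mean(0)-p0).round(4),'yaw',np.degrees(np.arctan(v[0,1]/v[0,0])), 'bearing', np.degrees(np.arctan2(*(P.mean(0)-r.x)[::-1])))
E
python3 lf.py w8
```

```text
[0.5355 0.1362] 0.9861613796040025 minus tcp [ 0.0008 -0.0001]Traceback (most recent call last):
  File "lf.py", line 16, in <module>
    yx=np.argwhere(w); P=pix2w(yx[:,::-1]+0.,'wrist',.026+dz,st)[:,:2]; print(len(P))
                         ~~~~~^^^^^^^^^^^^^^^^^^^^^^^^^^^^^^^^^^
  File "h.py", line 14, in pix2w
    rays=np.c_[d[:,0],-d[:,1],-np.ones(len(d))]@T[:3,:3].T
               ~^^^^^
IndexError: too many indices for array: array is 1-dimensional, but 2 were indexed
```

Emit:
move_arm(
  deltas=[
    [-0.2,1.5,-6,0,0,0],
    [0,0,-8,0,0,0],
    [0,0,-6,0,0,0],
    [0,0,-4,0,0,0],
    [0,0,-2,0,0,0],
  ],
)

```text
t: 17.27
eef_pos: [0.5344, 0.1387, 0.2933]
ee_rot: [-3.141, -0.002, -2.986]
force: [-0.1, 0.2, -1.5]
width: 0.0138
```

Emit:
move_arm(
  deltas=[
    [0,0,0,0,0,0],
    [0,0,0,0,0,0],
    [0,0,0,0,0,0],
    [0,0,0,0,0,0],
    [0,0,0,0,0,0],
  ],
)

```text
t: 17.68
eef_pos: [0.5347, 0.1389, 0.2948]
ee_rot: [3.141, 0.0, -2.986]
force: [-0.7, 0.1, -1.4]
width: 0.014
```

```bash
sed -i '/^# stripe/,$d' lf.py; python3 gr.py w9; python3 lf.py w9; python3 -c "
from h import *
im,st=load('w9'); save(cv2.resize(im[90:290,160:480],None,fx=2.4,fy=2.4),'c9')"
```

```text
[0.5347 0.1389 0.2948] [ 3.1414e+00  5.0000e-04 -2.9858e+00] 17.6833
dots 169 [381.3 170.6] [158.  72.   0.] [0.4871 0.1731 0.093 ] r 0.0597 ang 143.8
dots 85 [403.2 222.9] [129.  20.   7.] [0.5207 0.1961 0.093 ] r 0.0601 ang 104.0
lime 7755 [318.1 194.4] [ 98. 106.   0.] [0.5129 0.1348 0.08  ] r 0.0225 ang -172.4
lime 114 [303.2 297.8] [106.  112.5   0. ] [0.6002 0.1363 0.08  ] r 0.065 ang -1.3
lime 115 [333.1 298. ] [119. 125.   0.] [0.5966 0.1603 0.08  ] r 0.0654 ang 20.1
[0.5355 0.1382] 0.984569858380892 minus tcp [ 0.0008 -0.0007]
```

View pics/c9.png

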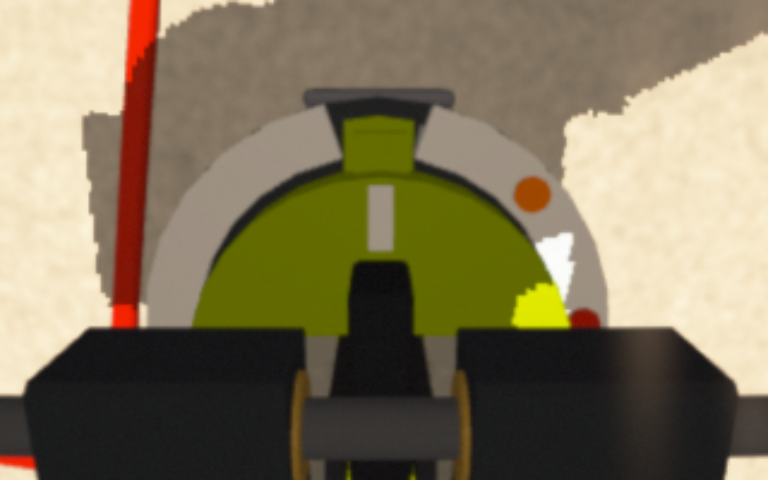

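The lug points squarely into the far gap (378,140) with a small margin on both sides. I'll lower the lid slowly and watch the force.

Emit:
move_arm(
  deltas=[
    [0,-0.6,-1,0,0,0],
    [0,0,-2,0,0,0],
    [0,0,-2,0,0,0],
    [0,0,-1,0,0,0],
    [0,0,0,0,0,0],
  ],
)

```text
t: 18.15
eef_pos: [0.5345, 0.1382, 0.2881]
ee_rot: [-3.141, -0.001, -2.986]
force: [-0.5, -0.5, -2.3]
width: 0.0139
```

Emit:
move_arm(
  deltas=[
    [0,0,-1,0,0,0],
    [0,0,-1,0,0,0],
    [0,0,-1,0,0,0],
    [0,0,-1,0,0,0],
    [0,0,0,0,0,0],
  ],
)

```text
t: 18.57
eef_pos: [0.5346, 0.1383, 0.2843]
ee_rot: [-3.142, -0.0, -2.986]
force: [0.5, -0.1, -1.1]
width: 0.0137
```

Emit:
move_arm(
  deltas=[
    [0,0,-1.5,0,0,0],
    [0,0,-1.5,0,0,0],
    [0,0,-1,0,0,0],
    [0,0,-0.5,0,0,0],
    [0,0,0,0,0,0],
  ],
)

```text
t: 18.98
eef_pos: [0.5346, 0.1382, 0.2799]
ee_rot: [-3.141, -0.0, -2.986]
force: [0.3, 0.9, -2.0]
width: 0.0137
```

Emit:
move_arm(
  deltas=[
    [0,0,-0.6,0,0,0],
    [0,0,-0.6,0,0,0],
    [0,0,-0.5,0,0,0],
    [0,0,0,0,0,0],
    [0,0,0,0,0,0],
  ],
)

```text
t: 19.4
eef_pos: [0.5346, 0.1383, 0.2783]
ee_rot: [-3.142, -0.0, -2.986]
force: [0.0, -0.1, -0.4]
width: 0.0133
```

Emit:
move_arm(
  deltas=[
    [0,0,-0.4,0,0,0],
    [0,0,-0.4,0,0,0],
    [0,0,-0.2,0,0,0],
    [0,0,0,0,0,0],
    [0,0,0,0,0,0],
  ],
)

```text
t: 19.82
eef_pos: [0.5346, 0.1383, 0.2777]
ee_rot: [3.142, 0.0, -2.986]
force: [-2.4, 0.1, 4.3]
width: 0.0136
```

Contact at the deck height: the vertical force rose from -1 to +4 N at TCP 0.2777 m, so the lid is seated. I'll twist clockwise.

Emit:
move_arm(
  deltas=[
    [0,0,0,0,0,-1],
    [0,0,0,0,0,-2],
    [0,0,0,0,0,-3],
    [0,0,0,0,0,-3],
    [0,0,0,0,0,-3],
  ],
)

```text
t: 20.23
eef_pos: [0.535, 0.1383, 0.2777]
ee_rot: [-3.142, 0.001, 3.085]
force: [-0.4, -0.7, 3.7]
width: 0.0139
```

```bash
python3 -c "
from h import *
s=arm.get_state(); print({k:np.round(s[k],3).tolist() for k in ('q','force','moment','eef_pos','ee_rot')})"
```

```text
{'q': [0.608, 0.277, -0.427, 0.001, -0.866, -2.236], 'force': [-0.379, -0.657, 3.741], 'moment': [-0.446, 0.224, 0.255], 'eef_pos': [0.535, 0.138, 0.278], 'ee_rot': [-3.142, 0.001, 3.085]}
```

Emit:
move_arm(
  deltas=[
    [0,0,0,0,0,-3],
    [0,0,0,0,0,-3],
    [0,0,0,0,0,-3],
    [0,0,0,0,0,-3],
    [0,0,0,0,0,-3],
  ],
)

```text
t: 20.65
eef_pos: [0.535, 0.1383, 0.2777]
ee_rot: [3.141, 0.001, 2.823]
force: [-0.7, -1.0, 3.6]
width: 0.0136
```

Emit:
move_arm(
  deltas=[
    [0,0,0,0,0,-3],
    [0,0,0,0,0,-3],
    [0,0,0,0,0,-3],
    [0,0,0,0,0,-2],
    [0,0,0,0,0,-1],
  ],
)

```text
t: 21.07
eef_pos: [0.535, 0.1383, 0.2777]
ee_rot: [3.141, 0.001, 2.615]
force: [-0.4, -0.7, 3.8]
width: 0.0135
```

```bash
python3 -c "
from h import *
s=arm.get_state(); print({k:np.round(s[k],3).tolist() for k in ('q','force','moment')}, 'lid turn if no slip', np.degrees(s['ee_rot'][2])-180-8.9)"
python3 gr.py w10; python3 -c "
from h import *
im,st=load('w10'); save(cv2.resize(im[90:290,160:480],None,fx=2.4,fy=2.4),'c10')"
```

```text
{'q': [0.608, 0.277, -0.427, 0.001, -0.866, -2.706], 'force': [-0.418, -0.709, 3.843], 'moment': [-0.407, 0.107, 0.362]} lid turn if no slip -39.083967740136806
[0.535  0.1383 0.2777] [3.1410e+00 9.0000e-04 2.6148e+00] 21.0667
dots 224 [329.1 145.6] [156.  72.   0.] [0.4871 0.1727 0.093 ] r 0.0594 ang 144.0
dots 191 [390.8 177.4] [251.  72.  38.] [0.5222 0.1956 0.093 ] r 0.0593 ang 102.7
lime 7791 [314.  196.2] [ 95. 103.   0.] [0.512  0.1477 0.08  ] r 0.0253 ang 156.9
lime 104 [333.2 298.8] [ 96.5 101.5   0. ] [0.5869 0.1202 0.08  ] r 0.0546 ang -18.8
lime 110 [303.5 299. ] [81.  87.5  0. ] [0.5759 0.1011 0.08  ] r 0.0548 ang -42.0
```

View pics/c10.png

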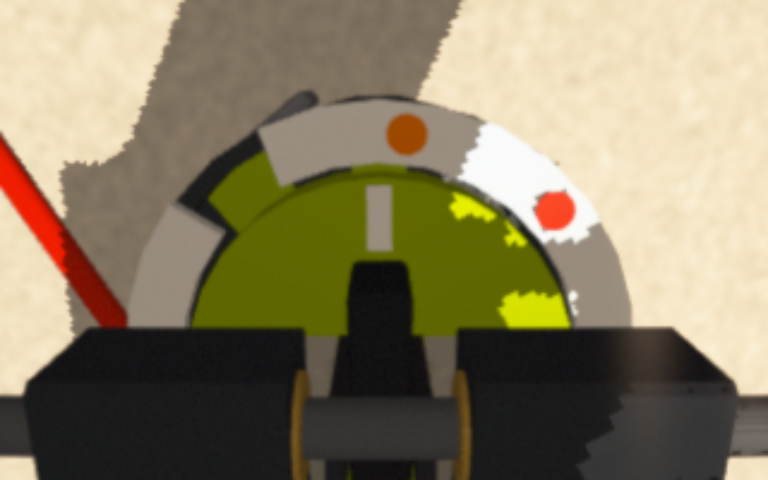

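The lid is under the flange and turned 39°. Its stripe (379,215) points just short of the orange dot (407,134), and the lid turns with the gripper. Another 6° is needed.

Emit:
move_arm(
  deltas=[
    [0,0,0,0,0,-1],
    [0,0,0,0,0,-2],
    [0,0,0,0,0,-2],
    [0,0,0,0,0,-1],
    [0,0,0,0,0,0],
  ],
)

```text
t: 21.53
eef_pos: [0.535, 0.1384, 0.2777]
ee_rot: [3.141, 0.001, 2.511]
force: [-0.1, -1.3, 5.0]
width: 0.0137
```

Emit:
move_arm(
  deltas=[
    [0,0,0,0,0,0],
    [0,0,0,0,0,0],
    [0,0,0,0,0,0],
    [0,0,0,0,0,0],
    [0,0,0,0,0,0],
  ],
)

```text
t: 21.95
eef_pos: [0.535, 0.1383, 0.2777]
ee_rot: [3.141, 0.001, 2.512]
force: [0.7, -0.9, 5.3]
width: 0.0139
```

```bash
python3 -c "
from h import *
s=arm.get_state(); print({k:np.round(s[k],3).tolist() for k in ('q','force','moment','eef_pos','width')}, 'turn', np.degrees(s['ee_rot'][2])-180-8.9)"
python3 gr.py w11; python3 lf.py w11; python3 -c "
from h import *
im,st=load('w11'); a=cv2.resize(im[90:290,200:460],None,fx=2,fy=2)
im=arm.grab_frame('scene'); b=cv2.resize(im[130:230,310:440],None,fx=4,fy=4)[:,:]
save(np.hstack([cv2.resize(a,(400,308)),cv2.resize(b,(400,308))]),'c11')"
```

```text
{'q': [0.608, 0.277, -0.427, 0.0, -0.866, -2.808], 'force': [0.687, -0.931, 5.343], 'moment': [-0.502, -0.211, 0.258], 'eef_pos': [0.535, 0.138, 0.278], 'width': 0.014} turn -44.95378717887606
[0.535  0.1383 0.2777] [3.1408e+00 7.0000e-04 2.5123e+00] 21.95
dots 222 [318.5 145.1] [155.  71.   0.] [0.4871 0.1726 0.093 ] r 0.0594 ang 144.1
dots 199 [384.1 170.5] [251.  75.  41.] [0.5223 0.1956 0.093 ] r 0.0592 ang 102.6
lime 7738 [313.7 196.9] [ 94. 102.   0.] [0.5133 0.1496 0.08  ] r 0.0249 ang 151.7
lime 101 [303.3 298.8] [72. 78.  0.] [0.5718 0.0971 0.08  ] r 0.0547 ang -48.0
lime 104 [333.  298.6] [91. 97.  0.] [0.5846 0.115  0.08  ] r 0.0544 ang -24.8
[0.5354 0.137 ] 0.8818335525079842 minus tcp [ 0.0004 -0.0013]
```

View pics/c11.png

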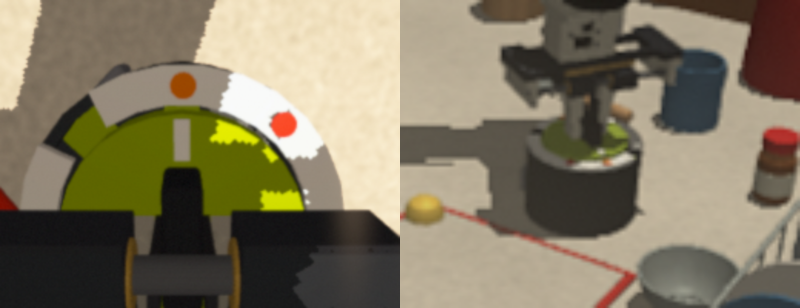

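The stripe (181,140) now points straight at the orange dot (183,85). The lid is level, held and still, and the things beside it are in place. Handing in.

```bash
python3 -c "
from station import arm
print(arm.job_done())"
```

```text
the job is handed in; nothing more can be done
None
```

The job is handed in at about 22 s, but one force reading along the way may count as a failure. During the descent onto the cover, the wrist force read about 230 N for one sample, over the 120 N limit. The arm overshot by about 2 mm and the fingertips touched the cover's disc. I don't know how the judge treats that, and no verdict was reported. Every later move was slowed down, and no later reading passed about 6 N.

- **Cover:** I set it on the cup rim and let go. A fit to the wrist picture put it at (0.5355, 0.1375) m, against a rim centre of (0.5353, 0.1377) m, at rim height. The finished lid hides the cover, so I could not check it again at the end.
- **Lid:** The lime lid went in through the flange gaps. It touched the deck at the expected height, with about 4 N of upward force.
- **Twist:** I turned the lid 45° clockwise. The gripper angle gives 44.95°, and the lid's stripe points straight at the orange dot, well short of the red one. I had no direct reading of the switch ring; the resisting moment was about 0.26 N m.
- **Final hold:** The lid is still and held at a 14 mm opening with a commanded 40 N grip. The last centre fit was (0.5354, 0.1370) m, less than 1 mm from the axis. That fit was poorer than the earlier ones (0.88 overlap), because the flange hides part of the edge.
- **Other things:** I saw nothing else moved. I checked this by eye, and only near the grinder in the last picture.

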